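# Hang the tea caddy on the slotted panel

### The arm

A 6-joint arm with a two-finger parallel gripper is mounted at the origin on the work surface. World frame = base frame: x ahead of the robot, y to its left, z up, the work surface at z = 0. Lengths are in mm, angles in rad, forces in N, time in s.
With the tool pointing down it reaches from about 325 to 1000 mm from the base axis. Payload 5.1 kg.
Tool frame: the origin (TCP) lies midway between the tips of the shut fingers; the grasp point (between the pads) lies ctrl.grasp_offset behind it (ctrl.grasp_offset is the distance from the TCP to the grasp point, in mm); z points along the fingers, y is the line along which they close (so a half turn about z gives the same grasp; the last joint's range is limited). The gripper opens to 85 mm and grips with 20 to 120 N. Pads are 22 mm wide; open, the fingers measure 114 mm over their backs; the gripper's body (76 mm by 85 mm) begins 54 mm behind the grasp point. The pads swing forward as they close: fully open they stand 13 mm farther back than shut.
Start: joints at [1.225, 0.124, 1.65, -0, 1.367, -0.083], TCP at [168.882, 627.665, 231.322] pointing down, gripper open.
Joint ranges: [-2.61, 2.61], [-1.02, 2.33], [0.03, 2.71], [-1.35, 4.49], [0.32, 2.68], [-2.91, 2.91]. Speed limits (rad/s): [2.57, 2.57, 3.14, 3.14, 3.14, 3.14].

### API

Orientations are given as a rotation vector (axis times angle).
In Python, from plant import ctrl gives the robot as it stands.
- The arm moves only by the tool jog_arm, never from a script. Its argument "motion" is a list of rows, each a list of 3 entries, a list of its own where there are three numbers: the closure, from -1 (fully open) to 1 (shut), then the shift along the tool's x, y, z scaled (see below), then the turn about the tool's z scaled (see below). A call has exactly 5 rows; each row is the pose to reach, as a shift and turn from the pose commanded when the call began, along the tool's axes at that moment, turning the shorter way round; what a row does not reach only later rows make up. The controller multiplies each number of a shift by 0.3 m and each number of a turn by pi rad. A row lasts 1/12 s, in which the tool goes at most 41.7 mm and 7.16 degrees, less where a joint would pass 70% of its speed; a pose out of reach is approached as far as the arm can. A call with a number of a shift or a turn outside -1 to 1 is refused whole. A call with a gripper value outside its range is refused whole. The fingers move at their own pace and stop on an object; the grip force is fixed at half the most. Time passes only in rows, so rows that repeat a pose let the fingers close, or fill a call up. It gives the time, the measured TCP pose, the force, the opening and the grip force at its end, in the units of the state.
- ctrl.get_obs(): the state, without advancing time (a new reading comes with each control period).
- ctrl.camera(name): name is "side" or "top" or "wrist"; returns (picture, depth): 384x512x3 uint8, blue, green, red; 384x512 float32, mm along the optical axis (not along the pixel's ray), 0 where there is no reading.
- ctrl.camera_info(name): a dict with "camera_matrix" (3x3 intrinsics, pixels), "distortion" ([k1, k2, p1, p2, k3] as OpenCV has them; the pictures are not rectified), "world_to_cam" (4x4, takes a point from world to camera coordinates). Camera axes: x right, y up, looking along -z (the intrinsics and any distortion apply to the point x, -y, -z); pixel columns grow to the right and rows downward; lengths in mm; the calibration is good to about 2 mm. A picture is of the moment at which its call begins: read the wrist's pose just before it. camera_info takes no time and is no camera call; for the wrist camera it gives the pose at the moment of the call.
- ctrl.close_job(): hands the job in; it is judged then, once.
Trained networks look in the newest picture that a camera, given by its name, has taken for a name from the list of things; names that differ only in an ending like _2 or _b are one class to them, and where a whole thing is asked for, a point or a joint stands for the part that bears it (a point fixed in the world has none). Each returns a list of dicts, best first, with "confidence" (0 to 1); they miss things now and then, are a little off and sometimes report something else, mostly with a low value. They report only what shows in the picture. A call takes as long as a camera call. They do not tell look-alikes from the thing itself.
- ctrl.spot_in(camera, thing): "extent" ([left, top, right, bottom] in pixels, round what is visible of it).
The state is a dict: "clock": time; "joint_pos": joint angles; "joint_velocities": joint speeds; "effort": joint torques, N m; "tool_pos": TCP position; "ee_rot": TCP orientation; "wrist_force": force on the tool from outside, world axes, zero at the start; "wrist_torque": the same for the moment, N m; "finger_gap": finger opening in mm; "gripper_force": force on a finger pad.
Only numpy, scipy, OpenCV 4.12 (cv2) and the standard library are available. Lean on these libraries where they do the work, as an engineer would, in place of code of your own. Each camera call takes 0.05 s, during which the arm holds its last target. There are 200 camera calls.

### The job

Hang the grey two-compartment caddy on the wooden slotted panel: with its front tipped up, work the upturned tongue on its back into the panel's upper groove, lower its front until it rests on the spring catch, and let go so that it hangs there still leaning. Then press the front of the caddy down with the closed fingertips until the catch snaps over and it sits level and fully home against the panel, not overhanging the panel's ends. Leave the mug, tumbler, bamboo box and kettle where they are.

Things in the scene. Friction and masses are not known exactly. Their poses are not given: they have to be found in the camera images.
- panel: Fixed upright slatted wooden panel, 252 mm long (y), 145 high, 34 thick, low foot behind. Origin on the counter at the middle of the FRONT face; own x points into the panel (front face is x=0, looks to -x), y along its grooves, z up. Upper groove, 240 long, is for the tongue: see groove. Lower slot, z 60 to 84, 24 deep, holds the roller catch: see catch.
- groove (a point): Middle of the front edge of the upper groove's flat floor (panel x=0, y=0, z=115 mm); axes as the panel's. The mouth is 16 mm high (z 115 to 131). Its upper edge is a lip 4 thick (x 0 to 4) hanging down to z=131; behind it the cavity goes up to a ceiling at z=137 and back to x=26, so an upturned tongue hooks up behind the lip.
- catch (a joint): Rise of the spring catch (m), 0 at rest, 0.005 most. It is a free-turning steel roller, 10 mm diameter, 190 long, in the panel's lower slot, axis along y at panel x=5, z=78.5 mm, sprung down with 12 N plus 1 N/mm. The caddy's bead passes below it, lifting it 2 to 3 mm, and it drops in front of the bead.
- caddy: Loose grey open-top caddy, 0.09 to 0.15 kg, 70 mm front to back (x), 110 wide (y); front and side walls 45 high, back wall 62. Origin: centre of underside; x points to its back, z up. Home on the panel: level, same yaw, origin at x=-38, z=57 mm in the panel's frame, y within 60 of the middle. Two bumpers low on the back reach x=38. Divider: see caddy_grip.
- caddy_lip (a point): Top middle of the tongue's upturned lip (caddy x=44, y=0, z=77 mm; axes the caddy's). Tongue, 60 wide: level from the back wall x=35 to x=46 at z 58 to 62, then lip x 42 to 46 up to z=77. Being 19 high it enters the 16 mouth only with the caddy's front tipped up 28 degrees or more; at 35 to 40 there is +-2.5 mm play. Keep it pushed in as the front comes down, or it may wedge.
- caddy_grip (a point): Top middle of the caddy's divider (caddy x=-10, y=0, z=80 mm; axes the caddy's). The divider, 14 thick (y), stands 35 above the side walls from x=-35 to 10: the grip; behind that it is no higher than they are. Pressing straight down near its front end (about x=-26) with about 6 to 20 N snaps the hung caddy home.
- caddy_strike (a point): Centre of the rounded bead (radius 4 mm, 50 wide) on the strike low on the caddy's back (caddy x=50.5, y=0, z=16 mm; axes the caddy's). Hooked, lowered and let go, the caddy droops until this bead meets the roller and hangs with its front about 15 degrees up; pressed, the bead snaps in under the roller and is held.
- mug: Orange ceramic mug, 80 across, 92 high, handle at its +y; origin centre of underside. Bystander.
- tumbler: Glass tumbler, 72 across, 115 high; origin centre of underside. Bystander.
- bamboo_box: Small open bamboo box, 110 (x) x 80 x 55 high; origin centre of underside. Bystander.
- kettle: Chrome kettle, 164 across, 194 high, handle to its -x, spout to +x; origin centre of underside. Bystander.
Not all that is in view belongs to the job. What is shaped like the caddy but green is not meant.

How it is judged:
By the outcome, as a careful person would: the job done as asked, in the order asked, and still so for the second after the job is handed in, with the robot touching nothing.
It also fails if it takes over 45 s, if anything falls off the work surface, if the arm or the gripper's body presses on something with over 40 N, if the wrist force passes 120 N, or if a joint passes its speed limit or range.

## Working session

There is one attempt and no reset: what is moved stays moved. The work goes in short steps, Python scripts to look and compute and a tool call to move; the robot and the scene stay as the last step left them, time stands still between calls to the robot, and variables do not carry over. Pictures are saved under pics/ and viewed, at most 10 in all, crops included, and the job is handed in when it is done.

Besides the shell and the picture viewer there is one more tool, called after "Emit:" as name(argument=value, ...) on one line, values as JSON. jog_arm: Moves the arm, as the interface text tells. Its arguments: {"type":"object","properties":{"motion":{"type":"array"}},"required":["motion"]}

```bash
mkdir -p pics; ls; cat > h.py <<'E'
import numpy as np, cv2
from plant import ctrl
def deproj(cam,u,v,d,info=None):
    i=info or ctrl.camera_info(cam)
    p=cv2.undistortPoints(np.array([[[u,v]]],float),np.array(i["camera_matrix"]),np.array(i["distortion"]))[0,0]
    c=np.array([p[0]*d,-p[1]*d,-d,1]); return (np.linalg.inv(np.array(i["world_to_cam"]))@c)[:3]
def cloud(cam,depth,info=None):
    i=info or ctrl.camera_info(cam); h,w=depth.shape
    uv=np.stack(np.meshgrid(np.arange(w),np.arange(h)),-1).reshape(-1,1,2).astype(float)
    p=cv2.undistortPoints(uv,np.array(i["camera_matrix"]),np.array(i["distortion"])).reshape(h,w,2)
    c=np.stack([p[...,0]*depth,-p[...,1]*depth,-depth,np.ones_like(depth)],-1)
    P=(c@np.linalg.inv(np.array(i["world_to_cam"])).T)[...,:3]; P[depth==0]=np.nan; return P
def proj(cam,pt,info=None):
    i=info or ctrl.camera_info(cam); c=np.array(i["world_to_cam"])@np.append(pt,1)
    return cv2.projectPoints(np.array([[c[0],-c[1],-c[2]]]),np.zeros(3),np.zeros(3),np.array(i["camera_matrix"]),np.array(i["distortion"]))[0].ravel()
E
python3 - <<'E'
from h import *
print(ctrl.get_obs(), ctrl.grasp_offset)
for c in ("side","top"):
    im,d=ctrl.camera(c); cv2.imwrite(f"pics/{c}0.png",im); np.savez(f"{c}0.npz",im=im,d=d)
    i=ctrl.camera_info(c); print(c,np.linalg.inv(np.array(i["world_to_cam"])).round(2).tolist())
    for t in ("caddy","caddy_grip","panel","groove","mug","tumbler","bamboo_box","kettle"):
        try:
            r=ctrl.spot_in(c,t); print(c,t,[(np.round(x["extent"]).tolist(),round(x["confidence"],2)) for x in r[:3]])
        except Exception as e: print(t,e)
E
```

```text
pics
{'clock': 0.0, 'joint_pos': array([ 1.22540994e+00,  1.24490433e-01,  1.65167143e+00, -3.66844220e-05,
        1.36749753e+00, -8.25731847e-02]), 'joint_velocities': array([ 0.00068966,  0.00079008,  0.00113806, -0.00093962,  0.00084221,
        0.0027222 ]), 'effort': array([-3.01693481e-04, -4.23586285e+01, -3.65454161e+01, -6.60447790e-05,
        7.01078796e-03,  2.47075235e-05]), 'tool_pos': array([168.68239848, 627.09930511, 230.06403082]), 'ee_rot': array([-0.41157424, -3.11410727,  0.00318397]), 'wrist_force': array([0.88405319, 0.06122783, 0.41174243]), 'wrist_torque': array([ 0.02485037,  0.00832302, -0.03018549]), 'gripper_force': 0.0, 'finger_gap': 85.57891854481956} 18.700000000000003
side [[-0.86, 0.32, -0.4, 208.51], [-0.51, -0.54, 0.67, 580.76], [-0.0, 0.78, 0.62, 722.94], [0.0, 0.0, 0.0, 1.0]]
side caddy [([261.0, 265.0, 319.0, 323.0], 0.62), ([217.0, 222.0, 263.0, 271.0], 0.6), ([143.0, 342.0, 214.0, 384.0], 0.15)]
side caddy_grip [([260.0, 264.0, 317.0, 327.0], 0.81), ([215.0, 221.0, 261.0, 270.0], 0.55)]
side panel [([266.0, 146.0, 347.0, 222.0], 0.94)]
side 
[... 326 characters left out ...]
.0, 215.0, 384.0], 0.58)]
side kettle [([284.0, 104.0, 350.0, 167.0], 0.62)]
top [[0.03, 0.98, -0.18, 292.59], [-1.0, 0.03, 0.0, -74.2], [0.01, 0.18, 0.98, 1717.59], [0.0, 0.0, 0.0, 1.0]]
top caddy [([195.0, 234.0, 222.0, 269.0], 0.8), ([211.0, 180.0, 242.0, 218.0], 0.67)]
top caddy_grip [([211.0, 180.0, 240.0, 221.0], 0.88), ([192.0, 231.0, 220.0, 263.0], 0.8)]
top panel [([298.0, 175.0, 333.0, 253.0], 0.9)]
top groove [([296.0, 178.0, 333.0, 257.0], 0.66)]
top mug [([192.0, 122.0, 217.0, 154.0], 0.69)]
top tumbler [([229.0, 122.0, 250.0, 151.0], 0.7)]
top bamboo_box [([118.0, 201.0, 148.0, 241.0], 0.8), ([358.0, 160.0, 408.0, 222.0], 0.29)]
top kettle [([356.0, 160.0, 408.0, 227.0], 0.98)]
```

```bash
python3 - <<'E'
from h import *
a=np.load("top0.npz")["im"][90:290,90:430]; a=cv2.resize(a,None,fx=2.3,fy=2.3,interpolation=cv2.INTER_CUBIC)
b=np.load("side0.npz")["im"][80:384,110:420]; b=cv2.resize(b,None,fx=1.9,fy=1.9,interpolation=cv2.INTER_CUBIC)
cv2.imwrite("pics/t1.png",a);cv2.imwrite("pics/s1.png",b);print(a.shape,b.shape)
E
```

```text
(460, 782, 3) (578, 589, 3)
```

View pics/t1.png

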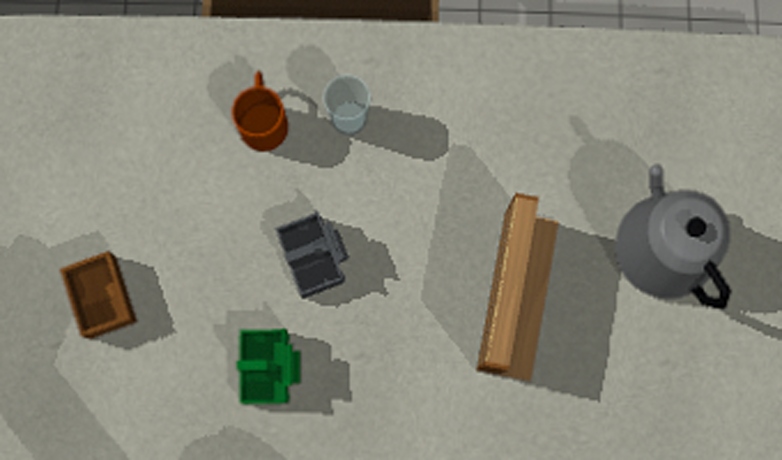

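View pics/s1.png

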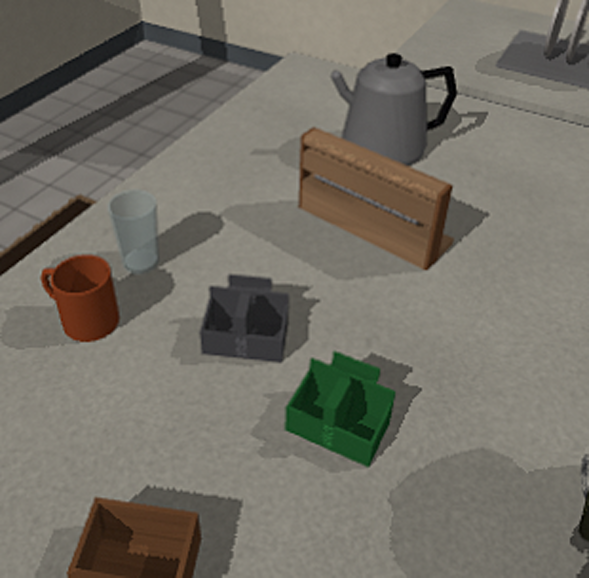

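```bash
python3 - <<'E'
from h import *
for cam,boxes in (("top",{"caddy":(208,178,246,222),"green":(190,230,224,270),"panel":(296,172,335,258)}),("side",{"caddy":(212,218,266,274),"panel":(264,143,350,224)})):
    z=np.load(cam+"0.npz"); P=cloud(cam,z["d"])
    for n,(l,t,r,b) in boxes.items():
        p=P[t:b,l:r].reshape(-1,3); c=z["im"][t:b,l:r].reshape(-1,3).astype(int)
        for lo,hi in ((-10,8),(12,35),(35,50),(50,70),(70,90),(100,130),(130,160)):
            m=(p[:,2]>lo)&(p[:,2]<hi)
            if n=="caddy": m&=(c.max(1)-c.min(1)<25)
            if m.sum()<8: continue
            q=p[m]; rc=cv2.minAreaRect(q[:,:2].astype(np.float32)); print(cam,n,lo,hi,m.sum(),q.mean(0).round(0),[np.round(v,1) for v in rc])
E
```

```text
top caddy -10 8 1204 [566.  39.  -1.] [array([567.6,  40. ]), array([157.9, 134.1]), np.float64(1.8)]
top caddy 12 35 87 [564.  31.  21.] [array([564.2,  28.6]), array([108.7, 104.8]), np.float64(22.2)]
top caddy 35 50 126 [556.  49.  42.] [array([557.7,  47.2]), array([111.8,  66.9]), np.float64(23.2)]
top caddy 50 70 96 [568.  19.  60.] [array([573.6,  24.2]), array([81.5, 88.3]), np.float64(77.2)]
top caddy 70 90 74 [557.  45.  78.] [array([558.2,  39.4]), array([51.9, 80.9]), np.float64(20.4)]
top green -10 8 921 [384. 103.  -1.] [array([387.3, 103.7]), array([138.2, 118.5]), np.float64(1.9)]
top green 12 35 88 [392.  92.  20.] [array([386.9,  99.8]), array([109.7,  85.7]), np.float64(1.1)]
top green 35 50 109 [387. 114.  43.] [array([385.9, 111.1]), array([111.2,  62.8]), np.float64(3.3)]
top green 50 70 95 [385.  80.  60.] [array([389.5,  97. ]), array([ 77.4, 106.3]), np.float64(79.4)]
top green 70 90 86 [386.  98.  77.] [array([386.1, 101.9]), array([57.4, 78.1]), np.float64(1.4)]
top panel -10 8 1775 [ 525. -282.   -1.] [array([ 524. , -278.6]), array([308.9, 139.1]), np.flo
[... 1224 characters left out ...]
394.6]), array([333.7, 475.5]), np.float64(28.8)]
side panel 12 35 585 [ 506. -284.   24.] [array([ 520.8, -364.4]), array([258.7, 332.8]), np.float64(6.9)]
side panel 35 50 478 [ 527. -317.   43.] [array([ 548.9, -341.5]), array([228.3, 350. ]), np.float64(21.8)]
side panel 50 70 822 [ 523. -313.   59.] [array([ 547.5, -350.6]), array([233.8, 360.1]), np.float64(19.0)]
side panel 70 90 491 [ 529. -330.   81.] [array([ 548. , -318.8]), array([224.3, 323.2]), np.float64(26.0)]
side panel 100 130 722 [ 507. -241.  112.] [array([ 489.2, -304.8]), array([212.2, 246.9]), np.float64(66.9)]
side panel 130 160 841 [ 505. -245.  142.] [array([ 514.6, -251.4]), array([ 39.4, 252.6]), np.float64(80.1)]
```

Emit:
jog_arm(motion=[[-1,[-0.101,-0.087,0],0],[-1,[-0.202,-0.174,0],0],[-1,[-0.303,-0.261,0],0],[-1,[-0.404,-0.348,0],0],[-1,[-0.505,-0.435,0],0]])

```text
clock: 1.32
tool_pos: [281.9, 460.8, 231.4]
ee_rot: [0.41, 3.114, 0.0]
wrist_force: [0.6, 0.1, 0.3]
finger_gap: 85.5
gripper_force: 0.0
```

Emit:
jog_arm(motion=[[-1,[-0.101,-0.087,0],0],[-1,[-0.202,-0.174,0],0],[-1,[-0.303,-0.261,0],0],[-1,[-0.404,-0.348,0],0],[-1,[-0.505,-0.435,0],0]])

```text
clock: 1.73
tool_pos: [394.4, 295.2, 231.7]
ee_rot: [0.411, 3.114, 0.001]
wrist_force: [1.3, 0.2, 0.0]
finger_gap: 85.3
gripper_force: 0.0
```

Emit:
jog_arm(motion=[[-1,[-0.101,-0.087,0],0],[-1,[-0.202,-0.174,0],0],[-1,[-0.303,-0.261,0],0],[-1,[-0.404,-0.348,0],0],[-1,[-0.505,-0.435,0],0]])

```text
clock: 2.15
tool_pos: [506.9, 129.6, 231.7]
ee_rot: [0.412, 3.114, 0.001]
wrist_force: [1.4, 0.3, -0.8]
finger_gap: 85.6
gripper_force: 0.0
```

Emit:
jog_arm(motion=[[-1,[-0.04,-0.035,0],0.035],[-1,[-0.08,-0.07,0],0.07],[-1,[-0.12,-0.105,0],0.105],[-1,[-0.16,-0.14,0],0.14],[-1,[-0.2,-0.17,0],0.175]])

```text
clock: 2.57
tool_pos: [551.2, 65.7, 231.4]
ee_rot: [1.25, 2.882, 0.0]
wrist_force: [-0.1, -0.8, 0.7]
finger_gap: 85.2
gripper_force: 0.0
```

Emit:
jog_arm(motion=[[-1,[0,0,0],0.035],[-1,[0,0,0],0.07],[-1,[0,0,0],0.115],[-1,[0,0,0],0.115],[-1,[0,0,0],0.115]])

```text
clock: 2.98
tool_pos: [550.8, 66.7, 231.4]
ee_rot: [1.737, 2.618, 0.0]
wrist_force: [0.4, -0.8, -0.3]
finger_gap: 85.4
gripper_force: 0.0
```

```bash
python3 - <<'E'
from h import *
info=ctrl.camera_info("wrist"); im,d=ctrl.camera("wrist"); P=cloud("wrist",d,info)
print(np.linalg.inv(np.array(info["world_to_cam"])).round(2).tolist())
cv2.imwrite("pics/w0.png",im); np.savez("w0.npz",im=im,d=d,P=P)
g=(im.max(2).astype(int)-im.min(2)<25)
near=np.hypot(P[...,0]-560,P[...,1]-46)<95
for lo,hi in ((10,35),(38,48),(52,66),(70,76),(76,84)):
    m=(P[...,2]>lo)&(P[...,2]<hi)&near&g; q=P[m]
    if len(q)>8: print(lo,hi,len(q),q.mean(0).round(1),[np.round(v,1) for v in cv2.minAreaRect(q[:,:2].astype(np.float32))])
E
```

```text
[[0.92, -0.38, -0.1, 523.45], [0.39, 0.89, 0.24, 128.19], [0.0, -0.26, 0.96, 373.32], [0.0, 0.0, 0.0, 1.0]]
10 35 1215 [561.9  39.2  23.1] [array([559. ,  45.1]), array([109.9,  67.1]), np.float64(22.8)]
38 48 1407 [558.4  46.8  43.8] [array([558.9,  45.1]), array([110.3,  67. ]), np.float64(22.7)]
52 66 1245 [572.   13.5  60.1] [array([575.1,  25.6]), array([92.6, 90.3]), np.float64(76.8)]
70 76 207 [571.7  10.3  73.6] [array([561.5,  38.4]), array([59.4, 81.3]), np.float64(23.1)]
76 84 881 [559.5  45.   78.8] [array([561.5,  38.7]), array([58.6, 80.8]), np.float64(22.9)]
```

View pics/w0.png

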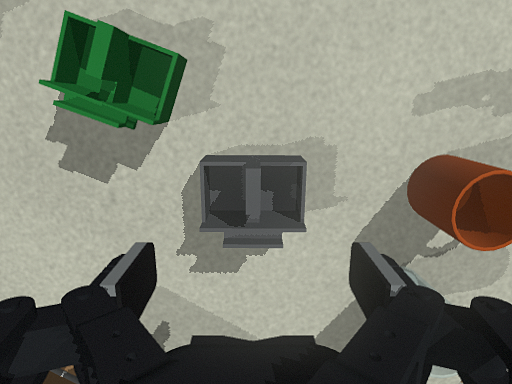

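Emit:
jog_arm(motion=[[0,[-0.008,-0.003,0],0],[0,[-0.008,-0.003,0.12],0],[0,[-0.008,-0.003,0.24],0],[0,[-0.008,-0.003,0.36],0],[0,[-0.008,-0.003,0.42],0]])

```text
clock: 3.45
tool_pos: [548.0, 64.0, 100.6]
ee_rot: [-1.735, -2.613, 0.006]
wrist_force: [-0.5, -1.0, -1.0]
finger_gap: 42.6
gripper_force: 0.0
```

Emit:
jog_arm(motion=[[0,[0,0,0.06],0],[0,[0,0,0.12],0],[0,[0,0,0.17],0],[0,[0,0,0.2],0],[0,[0,0,0.2],0]])

```text
clock: 3.87
tool_pos: [550.1, 64.0, 44.0]
ee_rot: [-1.738, -2.615, 0.002]
wrist_force: [0.4, -0.3, 0.6]
finger_gap: 42.8
gripper_force: 0.0
```

Emit:
jog_arm(motion=[[1,[0,0,0],0],[1,[0,0,0],0],[1,[0,0,0],0],[1,[0,0,0],0],[1,[0,0,0],0]])

```text
clock: 4.28
tool_pos: [551.8, 64.2, 46.6]
ee_rot: [1.739, 2.614, 0.002]
wrist_force: [1.4, -0.2, 3.2]
finger_gap: 13.0
gripper_force: 58.9
```

Emit:
jog_arm(motion=[[1,[0,0,-0.03],0],[1,[0,0,-0.1],0],[1,[0,0,-0.2],0],[1,[0,0,-0.3],0],[1,[0,0,-0.4],0]])

```text
clock: 4.7
tool_pos: [550.1, 64.1, 166.5]
ee_rot: [-1.739, -2.615, 0.001]
wrist_force: [1.1, 0.4, -0.3]
finger_gap: 13.0
gripper_force: 58.5
```

Emit:
jog_arm(motion=[[1,[0,0,-0.1],0],[1,[0,0,-0.2],0],[1,[0,0,-0.3],0],[1,[0,0,-0.3],0],[1,[0,0,-0.3],0]])

```text
clock: 5.12
tool_pos: [551.8, 64.2, 258.2]
ee_rot: [1.738, 2.612, 0.004]
wrist_force: [0.0, -0.3, -0.5]
finger_gap: 13.1
gripper_force: 58.6
```

```bash
cat >> h.py <<'E'
def grabcaddy(tag, yaw):
    """cloud of grey points near gripper in frame: x along caddy back, y, z rel. to TCP"""
    out=[]
    o=ctrl.get_obs(); T=np.array(o["tool_pos"])
    for cam in ("wrist","side"):
        info=ctrl.camera_info(cam); im,d=ctrl.camera(cam); cv2.imwrite(f"pics/{cam}_{tag}.png",im)
        P=cloud(cam,d,info); g=(im.max(2).astype(int)-im.min(2)<25)&(im.max(2)>30)
        q=P[g&np.isfinite(P[...,0])]-T; c,s=np.cos(yaw),np.sin(yaw)
        L=np.c_[q[:,0]*c+q[:,1]*s,-q[:,0]*s+q[:,1]*c,q[:,2]]
        out.append(L[(np.abs(L[:,0])<120)&(np.abs(L[:,1])<62)&(L[:,2]>-110)&(L[:,2]<40)])
    np.savez(f"cl_{tag}.npz",w=out[0],s=out[1],T=T); return o,out
E
python3 - <<'E'
from h import *
o,(w,s)=grabcaddy("lift",np.radians(-67.1)); print(o["tool_pos"],o["wrist_force"],len(w),len(s))
# lip/side bounds
img=np.full((300,500,3),255,np.uint8)
for L,col in ((w,(0,0,255)),(s,(255,0,0))):
    for x,y,z in L:
        if abs(y)>40 or abs(y)<30: cv2.circle(img,(int(250+2*x),int(100-2*z)),1,col,-1)
S=cv2.imread("pics/side_lift.png"); p=proj("side",o["tool_pos"]).astype(int); print(p)
S=cv2.resize(S[max(0,p[1]-90):p[1]+70,max(0,p[0]-90):p[0]+90],None,fx=2,fy=2)
H=max(300,S.shape[0]); c=np.zeros((H,500+S.shape[1],3),np.uint8); c[:300,:500]=img; c[:S.shape[0],500:]=S; cv2.imwrite("pics/m1.png",c); print(c.shape)
E
```

```text
[551.78744607  64.1761173  258.24645932] [ 0.0408085  -0.33487759 -0.54762998] 19374 1844
[234 184]
(320, 860, 3)
```

View pics/m1.png

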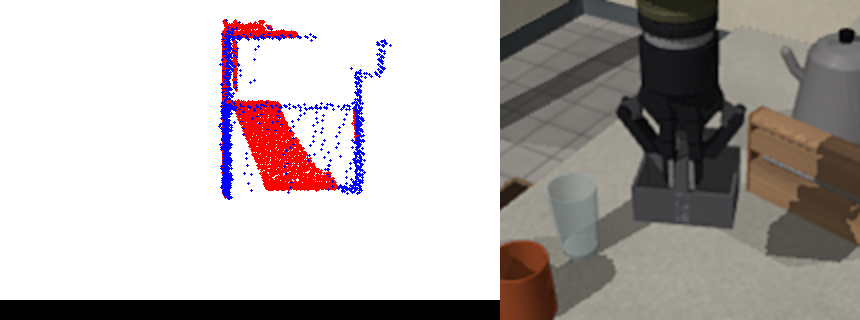

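Emit:
jog_arm(motion=[[1,[-0.112,-0.061,0],0.036],[1,[-0.224,-0.122,0.05],0.072],[1,[-0.336,-0.183,0.1],0.108],[1,[-0.448,-0.244,0.16],0.145],[1,[-0.56,-0.305,0.22],0.181]])

```text
clock: 5.63
tool_pos: [529.8, -126.2, 186.9]
ee_rot: [-2.407, -2.015, 0.003]
wrist_force: [1.4, 0.3, -0.6]
finger_gap: 13.3
gripper_force: 58.7
```

Emit:
jog_arm(motion=[[1,[0,0,0],0],[1,[0,0,0],0],[1,[0,0,0],0],[1,[0,0,0],0],[1,[0,0,0],0]])

```text
clock: 6.05
tool_pos: [531.9, -124.0, 190.3]
ee_rot: [2.401, 2.025, 0.001]
wrist_force: [0.1, -0.7, 0.2]
finger_gap: 12.7
gripper_force: 58.6
```

```bash
cat >> h.py <<'E'
def grabpanel(tag):
    info=ctrl.camera_info("wrist"); im,d=ctrl.camera("wrist"); cv2.imwrite(f"pics/{tag}.png",im)
    P=cloud("wrist",d,info); hsv=cv2.cvtColor(im,cv2.COLOR_BGR2HSV)
    m=(hsv[...,1]>70)&(hsv[...,0]<25)&(P[...,2]>-10)&(np.hypot(P[...,0]-512,P[...,1]+250)<160)
    return P[m]
def tip_info(o):
    rv=np.array(o["ee_rot"]); R=cv2.Rodrigues(rv)[0]; return np.array(o["tool_pos"]),R
E
python3 - <<'E'
from h import *
o=ctrl.get_obs(); T,R=tip_info(o); print(T.round(1),np.degrees(np.arctan2(R[1,1],R[0,1])),R[:,2].round(3))
p=grabpanel("w2"); np.save("pan.npy",p); print(len(p))
for cam in ("w","t","s"):
    if cam!="w":
        z=np.load({"t":"top0.npz","s":"side0.npz"}[cam]); P=cloud({"t":"top","s":"side"}[cam],z["d"]); h=cv2.cvtColor(z["im"],cv2.COLOR_BGR2HSV)
        p=P[(h[...,1]>70)&(h[...,0]<25)&(np.hypot(P[...,0]-512,P[...,1]+250)<150)]
    t=p[(p[:,2]>138)&(p[:,2]<152)]; print(cam,len(t),t[:,2].mean() if len(t) else 0,cv2.minAreaRect(t[:,:2].astype(np.float32)))
    a=np.radians(-99.7); q=p-[514.5,-234.7,0]; L=np.c_[q[:,:2]@[np.cos(a),np.sin(a)],q[:,:2]@[-np.sin(a),np.cos(a)],q[:,2]]
    f=L[(L[:,2]>15)&(L[:,2]<57)&(np.abs(L[:,0])<8)&(np.abs(L[:,1])<115)]
    if len(f)>20: print("front face x = ",np.polyfit(f[:,1],f[:,0],1).round(4),len(f))
    f=L[(L[:,2]>88)&(L[:,2]<112)&(np.abs(L[:,0])<8)&(np.abs(L[:,1])<115)]
    if len(f)>20: print("front face hi x = ",np.polyfit(f[:,1],f[:,0],1).round(4),len(f))
    print("y range",np.percentile(L[(L[:,2]>138)&(abs(L[:,0]-17)<25),1],[0.5,99.5]) )
E
```

```text
[ 531.9 -124.   190.3] -9.715951116115882 [ 0.001 -0.    -1.   ]
740
w 0 0 ((0.0, 0.0), (0.0, 0.0), 0.0)
front face hi x =  [-0.0032  1.5049] 399Traceback (most recent call last):
  File "<stdin>", line 14, in <module>
    return _quantile_unchecked(
        a, q, axis, out, overwrite_input, method, keepdims, weights)
    return _ureduce(a,
                    func=_quantile_ureduce_func,
    ...<5 lines>...
                    overwrite_input=overwrite_input,
                    method=method)
    r = func(a, **kwargs)
    result = _quantile(arr,
                       quantiles=q,
    ...<2 lines>...
                       out=out,
                       weights=wgt)
    slices_having_nans = np.isnan(arr[-1, ...])
                                  ~~~^^^^^^^^^
IndexError: index -1 is out of bounds for axis 0 with size 0
```

```bash
python3 - <<'E'
from h import *
for cam in ("top","side"):
    z=np.load(cam+"0.npz"); P=cloud(cam,z["d"]); h=cv2.cvtColor(z["im"],cv2.COLOR_BGR2HSV)
    p=P[(h[...,1]>70)&(h[...,0]<25)&(np.hypot(P[...,0]-512,P[...,1]+250)<150)]
    t=p[(p[:,2]>138)&(p[:,2]<152)]; print(cam,len(t),np.median(t[:,2]))
    a=np.radians(-99.7); q=p-[514.5,-234.7,0]; L=np.c_[q[:,:2]@[np.cos(a),np.sin(a)],q[:,:2]@[-np.sin(a),np.cos(a)],q[:,2]]
    for lo,hi in ((15,57),(88,112),(133,142)):
        f=L[(L[:,2]>lo)&(L[:,2]<hi)&(np.abs(L[:,0])<8)&(np.abs(L[:,1])<115)]
        if len(f)>20: print(lo,"front x",np.polyfit(f[:,1],f[:,0],1).round(4),len(f))
    k=L[(L[:,2]>138)&(L[:,2]<150)]; print("y",np.percentile(k[:,1],[.5,99.5]),"x",np.percentile(k[:,0],[1,99]))
E
```

```text
top 716 142.9490714826311
15 front x [-0.0035  0.1406] 70
88 front x [-0.0033  0.2813] 44
133 front x [-7.0000e-04  3.2999e+00] 80
y [-125.39385758  124.83988167] x [1.67995065e-02 3.38473511e+01]
side 691 143.492364518949
15 front x [4.0000e-04 1.1781e+00] 714
88 front x [-0.0033  1.1357] 464
133 front x [-0.0028  1.287 ] 176
y [-122.84704741  126.64029734] x [-1.52866626 33.70752947]
```

Emit:
jog_arm(motion=[[1,[-0.03,0,0.03],0],[1,[-0.06,0,0.06],0],[1,[-0.09,0,0.073],0],[1,[-0.11,0,0.073],0],[1,[-0.123,0,0.073],0]])

```text
clock: 6.52
tool_pos: [524.5, -160.2, 167.0]
ee_rot: [-2.401, -2.016, -0.004]
wrist_force: [0.6, 14.5, 1.7]
finger_gap: 13.4
gripper_force: 59.0
```

Emit:
jog_arm(motion=[[1,[-0.009,0,-0.017],0],[1,[-0.022,0,-0.032],0],[1,[-0.036,0,-0.047],0],[1,[-0.051,0,-0.061],0],[1,[-0.067,0,-0.073],0]])

```text
clock: 6.93
tool_pos: [521.3, -179.4, 189.2]
ee_rot: [-2.4, -2.019, -0.005]
wrist_force: [0.0, 6.0, -1.9]
finger_gap: 12.9
gripper_force: 58.6
```

```bash
cat >> h.py <<'E'
def profile(tag,yaw=np.radians(-99.6)):
    o,(w,s)=grabcaddy(tag,yaw)
    img=np.full((420,520,3),255,np.uint8)
    for x in range(0,520,40): cv2.line(img,(x,0),(x,420),(220,220,220)); cv2.line(img,(0,x),(520,x),(220,220,220))
    for L,col in ((w,(0,0,255)),(s,(255,0,0))):
        for x,y,z in L: cv2.circle(img,(int(200+2*x),int(160-2*z)),1,col,-1)
    cv2.imwrite(f"pics/prof_{tag}.png",img)
    F=np.array([514.3,-235.7]); a=yaw; q=o["tool_pos"][:2]-F
    print("TCP panel",round(q@[np.cos(a),np.sin(a)],1),round(q@[-np.sin(a),np.cos(a)],1),o["tool_pos"][2].round(1),"F",o["wrist_force"].round(1),"t",o["clock"])
    return o,w,s
E
python3 - <<'E'
from h import *
profile("p1")
E
```

```text
TCP panel -56.6 -2.5 189.2 F [ 0.   6.  -1.9] t 6.9333
```

View pics/prof_p1.png

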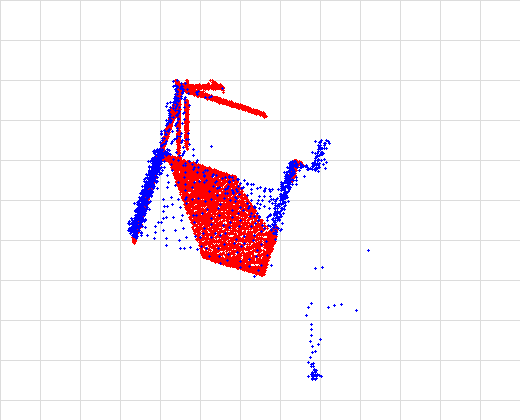

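Emit:
jog_arm(motion=[[1,[-0.017,0,-0.012],0],[1,[-0.034,0,-0.022],0],[1,[-0.053,0,-0.031],0],[1,[-0.072,0,-0.038],0],[1,[-0.086,0,-0.043],0]])

```text
clock: 7.45
tool_pos: [517.2, -205.0, 202.9]
ee_rot: [-2.4, -2.019, -0.005]
wrist_force: [-0.7, 6.3, 0.9]
finger_gap: 13.4
gripper_force: 59.4
```

Emit:
jog_arm(motion=[[1,[0.01,0,-0.01],0],[1,[0.06,0,-0.01],0],[1,[0.12,0,-0.01],0],[1,[0.18,0,-0.01],0],[1,[0.18,0,-0.01],0]])

```text
clock: 7.87
tool_pos: [527.0, -151.8, 206.1]
ee_rot: [2.401, 2.025, 0.001]
wrist_force: [0.1, -0.1, -1.5]
finger_gap: 13.2
gripper_force: 59.1
```

```bash
cat >> h.py <<'E'
# caddy side profile for ICP: segments (x,z) in caddy frame
SEG=[((-35,0),(-35,45)),((-35,45),(35,45)),((35,0),(35,62)),((35,62),(46,62)),((42,62),(42,77)),((42,77),(46,77)),((-35,45),(-35,80)),((-35,80),(10,80)),((-35,0),(35,0))]
MOD=np.vstack([np.linspace(a,b,int(np.hypot(*np.subtract(b,a)))+1) for a,b in SEG])
def fit(w,s,th0,x0=(-22.5,46.),use=("s",)):
    """returns tilt deg, TCP position in the caddy's frame (x,z)"""
    from scipy.optimize import least_squares; from scipy.spatial import cKDTree
    t=cKDTree(MOD); P=np.vstack([{"w":w,"s":s}[k] for k in use])[:,[0,2]]
    def f(p,P=P):
        th=np.radians(p[0]); c,sn=np.cos(th),np.sin(th)
        X=P[:,0]*c-P[:,1]*sn+p[1]; Z=P[:,0]*sn+P[:,1]*c+p[2]
        return t.query(np.c_[X,Z])[0]
    for _ in range(3):
        r=least_squares(f,[th0,*x0],loss="soft_l1",f_scale=1.0); th0,x0=r.x[0],r.x[1:]; 
        P0=f(r.x); 
    return r.x,np.median(P0)
E
python3 - <<'E'
from h import *
z=np.load("cl_p1.npz"); print(fit(z["w"],z["s"],20),fit(z["w"],z["s"],20,use=("w",)))
o,w,s=profile("p2"); 
for u in (("s",),("w",)): print(fit(w,s,38,use=u))
E
```

```text
(array([ 17.09378092, -14.10381788,  50.35304758]), np.float64(1.8179658042095965)) (array([ 16.52864871, -15.07369802,  47.43084317]), np.float64(0.9912823652346165))
TCP panel -84.8 -1.4 206.1 F [ 0.1 -0.1 -1.5] t 7.8667
(array([34.31235352, -7.7336452 , 49.64763043]), np.float64(1.5069630505333538))
(array([35.03868362, -7.7551892 , 52.42490432]), np.float64(0.6933551409023323))
```

View pics/prof_p2.png

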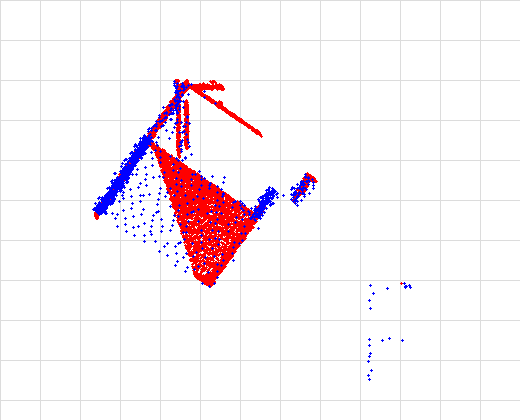

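```bash
python3 - <<'E'
from h import *
z=np.load("cl_lift.npz")
for u in (("s",),("w",)): print("lift",fit(z["w"],z["s"],0,use=u))
z=np.load("cl_p2.npz"); w,s=z["w"],z["s"]
for n,L in (("w",w),("s",s)):
    a=np.radians(35); k=L[(L[:,0]>42)&(L[:,0]<75)&(L[:,2]>-25)&(L[:,2]<5)&(abs(L[:,1])<32)]
    X=k[:,0]*np.cos(a)-k[:,2]*np.sin(a); Z=k[:,0]*np.sin(a)+k[:,2]*np.cos(a)
    print(n,len(k),"X",np.percentile(X,[2,25,50,75,98]).round(1),"Z",np.percentile(Z,[2,50,90,98]).round(1), "y",np.percentile(k[:,1],[2,98]).round(1))
    k=L[(L[:,0]<-20)]; X=k[:,0]*np.cos(a)-k[:,2]*np.sin(a); Z=k[:,0]*np.sin(a)+k[:,2]*np.cos(a)
    print("  front X",np.percentile(X,[2,50,98]).round(1),"Z",np.percentile(Z,[2,98]).round(1))
    k=L[(L[:,2]>-5)&(L[:,0]>5)&(L[:,0]<35)&(abs(L[:,1])<9)]
    if len(k)>10:
        q=k[(k[:,2]>20)] if 0 else k; print("  divider slope",np.degrees(np.arctan(np.polyfit(q[:,0],q[:,2],1)[0])),len(q))
E
```

```text
lift (array([  0.18633391, -22.56627229,  48.06353996]), np.float64(1.349812779105998))
lift (array([ -0.5545089 , -22.29116137,  45.82831118]), np.float64(1.3089017484288106))
w 831 X [48.4 49.3 49.8 50.4 52.8] Z [14.8 21.4 24.8 25.1] y [-13.8  11.4]
  front X [-27.9 -26.8 -23.9] Z [-51.6  -1.3]
  divider slope -39.18427528940645 984
s 71 X [46.4 48.6 50.1 51.1 54.1] Z [ 9.5 16.8 23.  23.9] y [-29.7   5.7]
  front X [-30.1 -26.6  -5.9] Z [-49.9  -2.8]
```

Emit:
jog_arm(motion=[[1,[-0.01,0.004,0.06],0],[1,[-0.02,0.004,0.12],0],[1,[-0.033,0.004,0.18],0],[1,[-0.033,0.004,0.236],0],[1,[-0.033,0.004,0.236],0]])

```text
clock: 8.38
tool_pos: [523.5, -163.6, 130.9]
ee_rot: [-2.401, -2.018, 0.006]
wrist_force: [0.2, 1.6, -2.8]
finger_gap: 13.2
gripper_force: 59.0
```

```bash
python3 - <<'E'
from h import *
import h
o=ctrl.get_obs(); T,R=tip_info(o); a=np.radians(-99.6); F=np.array([514.3,-235.7])
ex,ey=np.array([np.cos(a),np.sin(a)]),np.array([-np.sin(a),np.cos(a)])
img=np.full((520,700,3),255,np.uint8)
X=lambda x:int(480+4*x); Z=lambda z:int(20+4*(150-z))
for x in range(-120,50,10): cv2.line(img,(X(x),0),(X(x),520),(225,225,225) if x else (0,0,0))
for z in range(20,160,10): cv2.line(img,(0,Z(z)),(700,Z(z)),(225,225,225))
for z in (115,131,145): cv2.line(img,(X(0),Z(z)),(X(30),Z(z)),(0,160,0))
for cam,col in (("wrist",(0,0,255)),("side",(255,0,0))):
    info=ctrl.camera_info(cam); im,d=ctrl.camera(cam); P=cloud(cam,d,info); P=P[np.isfinite(P[...,0])]
    q=P[:,:2]-F; x,y,z=q@ex,q@ey,P[:,2]; m=(abs(y-3)<33)&(x>-120)&(x<50)&(z>20)
    for u,v in zip(x[m],z[m]): cv2.circle(img,(X(u),Z(v)),1,col,-1)
    if cam=="side": cv2.imwrite("pics/side_i0.png",im)
q=T[:2]-F; print(q@ex,q@ey,T[2],o["clock"],o["wrist_force"])
cv2.imwrite("pics/i0.png",img)
E
```

```text
-72.58403446106368 -2.9278546674273356 130.8964076083217 8.3833 [ 0.24648848  1.58703861 -2.75257134]
```

View pics/i0.png

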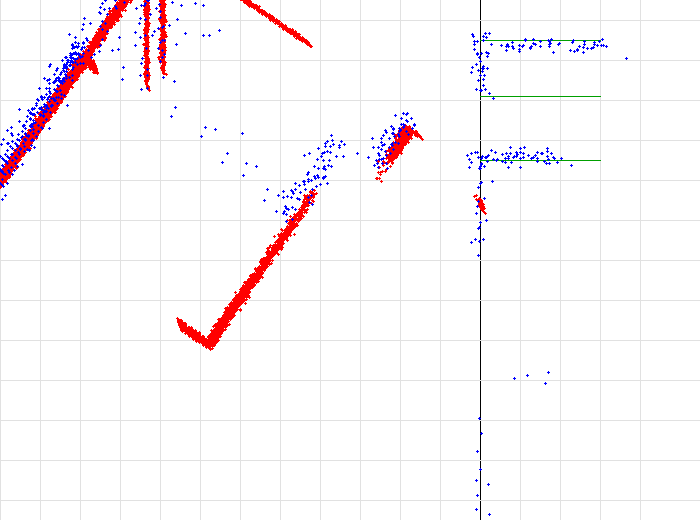

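Emit:
jog_arm(motion=[[1,[0,0,0],0],[1,[-0.03,0,0],0],[1,[-0.06,0,0],0],[1,[-0.082,0,0],0],[1,[-0.082,0,0],0]])

```text
clock: 8.9
tool_pos: [522.9, -187.4, 136.9]
ee_rot: [-2.405, -2.02, -0.007]
wrist_force: [0.6, 7.1, 4.8]
finger_gap: 13.3
gripper_force: 59.8
```

```bash
cat >> h.py <<'E'
def sect(tag):
    o=ctrl.get_obs(); T,R=tip_info(o); a=np.radians(-99.6); F=np.array([514.3,-235.7])
    ex,ey=np.array([np.cos(a),np.sin(a)]),np.array([-np.sin(a),np.cos(a)])
    img=np.full((520,700,3),255,np.uint8); X=lambda x:int(480+4*x); Z=lambda z:int(20+4*(150-z))
    for x in range(-120,50,10): cv2.line(img,(X(x),0),(X(x),520),(225,225,225) if x else (0,0,0))
    for z in range(20,160,10): cv2.line(img,(0,Z(z)),(700,Z(z)),(225,225,225))
    for z in (115,131,145): cv2.line(img,(X(0),Z(z)),(X(30),Z(z)),(0,160,0))
    out={}
    for cam,col in (("wrist",(0,0,255)),("side",(255,0,0))):
        info=ctrl.camera_info(cam); im,d=ctrl.camera(cam); P=cloud(cam,d,info); P=P[np.isfinite(P[...,0])]
        q=P[:,:2]-F; x,y,z=q@ex,q@ey,P[:,2]; m=(abs(y-3)<62)&(x>-120)&(x<50)&(z>20); out[cam]=np.c_[x,y,z][m]
        for u,w,v in out[cam]:
            if abs(w-3)<33: cv2.circle(img,(X(u),Z(v)),1,col,-1)
        cv2.imwrite(f"pics/{cam}_{tag}.png",im)
    q=T[:2]-F; print("TCP",(q@ex).round(1),(q@ey).round(1),T[2].round(1),"t",o["clock"],"F panel",(o["wrist_force"][:2]@ex).round(1),o["wrist_force"][2].round(1))
    w=out["wrist"]; w=w[(w[:,2]>40)]; np.savez(f"sect_{tag}.npz",**out); cv2.imwrite(f"pics/sect_{tag}.png",img)
    # back-wall inside / front-wall lines by RANSAC-ish: divider top line slope
    return out
E
python3 - <<'E'
from h import *
sect("i1")
E
```

```text
TCP -49.0 0.5 136.9 t 8.9 F panel -7.1 4.8
```

Emit:
jog_arm(motion=[[1,[0,0,0],0],[1,[0,0,0],0],[1,[0,0,0],0],[1,[0,0,0],0],[1,[0,0,0],0]])

```text
clock: 9.42
tool_pos: [522.9, -187.3, 136.8]
ee_rot: [2.404, 2.022, 0.005]
wrist_force: [1.1, 5.6, 3.1]
finger_gap: 13.1
gripper_force: 59.8
```

```bash
python3 - <<'E'
from h import *
sect("i2")
E
```

```text
TCP -49.1 0.4 136.8 t 9.4167 F panel -5.7 3.1
```

View pics/sect_i2.png

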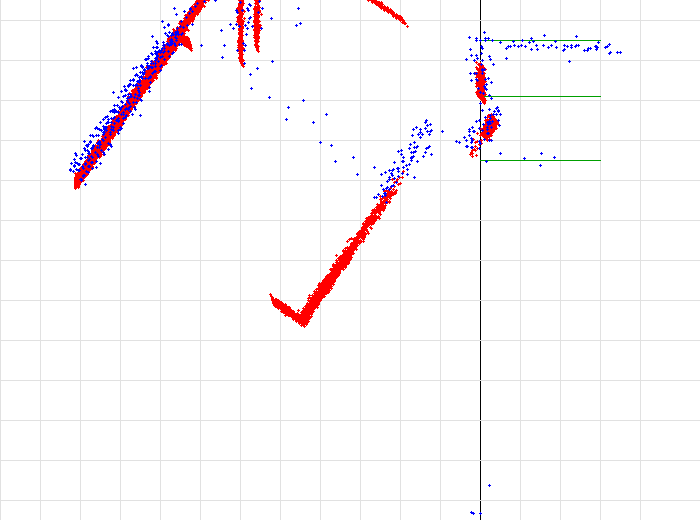

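Emit:
jog_arm(motion=[[1,[0.002,0,-0.005],0],[1,[-0.003,0,-0.011],0],[1,[-0.008,0,-0.018],0],[1,[-0.013,0,-0.025],0],[1,[-0.013,0,-0.025],0]])

```text
clock: 9.93
tool_pos: [521.3, -192.6, 143.1]
ee_rot: [2.403, 2.021, -0.001]
wrist_force: [-0.5, 0.4, -1.0]
finger_gap: 13.1
gripper_force: 59.1
```

Emit:
jog_arm(motion=[[1,[-0.002,0,0],0],[1,[-0.005,0,0],0],[1,[-0.009,0,0],0],[1,[-0.013,0,0],0],[1,[-0.013,0,0],0]])

```text
clock: 10.35
tool_pos: [520.4, -195.6, 142.3]
ee_rot: [-2.404, -2.022, 0.0]
wrist_force: [-0.4, -0.3, -0.5]
finger_gap: 13.2
gripper_force: 59.1
```

```bash
python3 - <<'E'
from h import *
sect("i3")
E
```

```text
TCP -40.6 -0.6 142.3 t 10.35 F panel 0.4 -0.5
```

View pics/sect_i3.png

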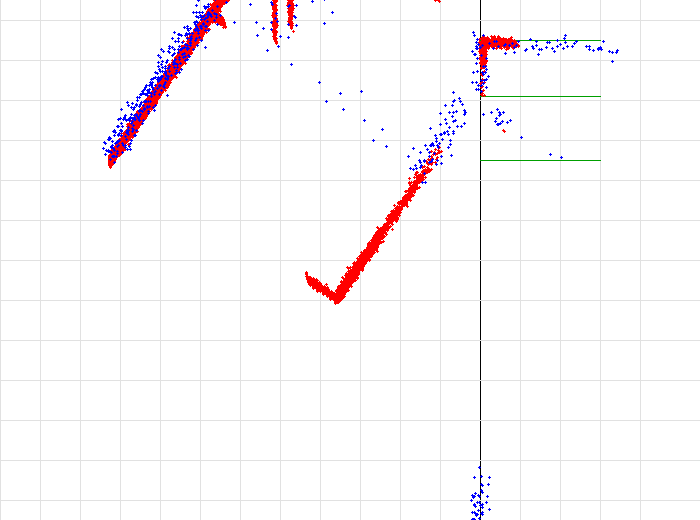

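Emit:
jog_arm(motion=[[1,[-0.004,0,0],0],[1,[-0.008,0,0],0],[1,[-0.012,0,0],0],[1,[-0.013,0,0],0],[1,[-0.013,0,0],0]])

```text
clock: 10.87
tool_pos: [519.9, -199.3, 142.5]
ee_rot: [2.404, 2.023, 0.0]
wrist_force: [-0.2, -0.7, -1.2]
finger_gap: 13.2
gripper_force: 59.1
```

Emit:
jog_arm(motion=[[1,[0.005,0,0.013],0],[1,[0.014,0,0.025],0],[1,[0.023,0,0.038],0],[1,[0.028,0,0.048],0],[1,[0.028,0,0.048],0]])

```text
clock: 11.28
tool_pos: [522.2, -191.2, 130.0]
ee_rot: [2.402, 2.022, 0.0]
wrist_force: [-2.4, 1.9, 6.8]
finger_gap: 13.1
gripper_force: 60.9
```

```bash
python3 - <<'E'
from h import *
sect("i4")
E
```

```text
TCP -45.2 0.3 130.0 t 11.2833 F panel -1.4 6.8
```

View pics/sect_i4.png

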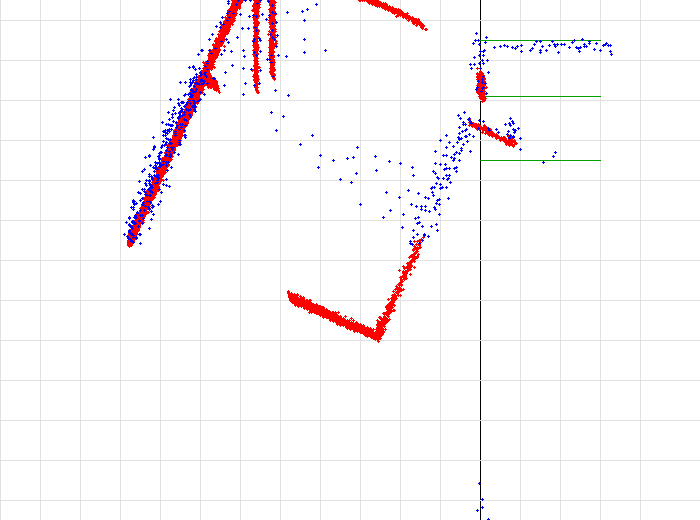

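Emit:
jog_arm(motion=[[1,[0.004,0,0.009],0],[1,[0.008,0,0.018],0],[1,[0.011,0,0.026],0],[1,[0.014,0,0.033],0],[1,[0.014,0,0.033],0]])

```text
clock: 11.8
tool_pos: [523.7, -186.8, 123.1]
ee_rot: [2.402, 2.021, 0.002]
wrist_force: [-7.4, 5.4, 19.1]
finger_gap: 13.4
gripper_force: 62.8
```

```bash
cat >> h.py <<'E'
def tilt(out):
    """tilt from front wall outer face seen by either camera, and floor line"""
    r=[]
    for k in ("wrist","side"):
        L=out[k]; L=L[(np.abs(L[:,1]-2)<33)&(L[:,0]<-40)&(L[:,2]<150)&(L[:,2]>50)]
        # lower-left envelope = front face
        zs=np.arange(80,125,3); e=[(np.percentile(L[(L[:,2]>=z)&(L[:,2]<z+3),0],15),z+1.5) for z in zs if ((L[:,2]>=z)&(L[:,2]<z+3)).sum()>8]
        if len(e)>4: e=np.array(e); r.append((k,np.degrees(np.arctan(np.polyfit(e[:,1],e[:,0],1)[0])).round(1),len(e)))
    return r
E
python3 - <<'E'
from h import *
print(tilt(np.load("sect_i4.npz"))); print(tilt(sect("i5")))
w=np.load("sect_i5.npz")["wrist"]; k=w[(abs(w[:,1]-2)<33)&(w[:,2]<100)&(w[:,0]>-60)]; print(len(k), np.percentile(k[:,0],[1,99]),np.percentile(k[:,2],[1,99]))
E
```

```text
[('wrist', np.float64(-14.2), 12), ('side', np.float64(21.7), 10)]
TCP -49.8 1.2 123.1 t 11.8 F panel -4.1 19.1
[('wrist', np.float64(18.0), 14), ('side', np.float64(18.3), 13)]
1848 [-51.98481326 -19.45336402] [67.93068587 77.80535853]
```

```bash
cat >> h.py <<'E'
MODS=MOD
def pose(out,T=None,th0=18,show=True):
    """panel-frame caddy pose (tilt, origin x,z): fit of front outer face, floor top, back wall inner, tongue top, divider top"""
    from scipy.optimize import least_squares
    res={}
    for k in ("wrist","side"):
        L=out[k]; P=L[(np.abs(L[:,1]-1)<50)&(L[:,0]<12)&(L[:,0]>-125)&(L[:,2]<190)&(L[:,2]>30)]
        best=None
        for t0 in (th0-6,th0,th0+6):
            def tr(p):
                a=np.radians(p[0]); c,s=np.cos(a),np.sin(a); dx,dz=P[:,0]-p[1],P[:,2]-p[2]
                return dx*c-dz*s, dx*s+dz*c
            def f(p):
                X,Z=tr(p); y=np.abs(P[:,1]-1)
                d=[np.hypot(X+35,np.maximum(0,np.maximum(-Z,Z-45))),np.hypot(Z-3,np.maximum(0,np.abs(X)-32)),np.hypot(X-32,np.maximum(0,np.abs(Z-32)-30)),
                   np.hypot(Z-62,np.maximum(0,np.abs(X-39)-7)),np.where(y<9,np.hypot(Z-80,np.maximum(0,np.abs(X+12)-22)),99),np.hypot(Z-45,np.maximum(0,np.abs(X)-35)),np.hypot(X-42,np.maximum(0,np.abs(Z-69.5)-7.5))]
                return np.minimum(np.min(d,0),4)
            a=np.radians(t0); C=np.array([8.,115.]); o0=C-np.array([46*np.cos(a)+58*np.sin(a),-46*np.sin(a)+58*np.cos(a)])
            r=least_squares(f,[t0,*o0],x_scale=[1,1,1],diff_step=1e-4)
            if best is None or r.cost<best.cost: best=r
        p=best.x; a=np.radians(p[0]); c,s=np.cos(a),np.sin(a)
        pt=lambda x,z:(round(p[1]+x*c+z*s,1),round(p[2]-x*s+z*c,1))
        res[k]=p
        if show: print(k,"tilt",p[0].round(1),"org",p[1:].round(1),"n",len(P),"med",np.median(best.fun).round(2),"C",pt(46,58),"A",pt(42,77),"bead",pt(50.5,16),"divfront",pt(-35,80),"press",pt(-26,80))
    return res
E
python3 - <<'E'
from h import *
for t,a in (("i3",35),("i4",24),("i5",18)): print(t); pose(np.load(f"sect_{t}.npz"),th0=a)
E
```

```text
i3
wrist tilt 34.0 org [-63.6  94.9] n 32546 med 0.61 C (np.float64(6.9), np.float64(117.3)) A (np.float64(14.2), np.float64(135.2)) bead (np.float64(-12.8), np.float64(79.9)) divfront (np.float64(-48.0), np.float64(180.8)) press (np.float64(-40.5), np.float64(175.7))
side tilt 33.4 org [-63.1  97.3] n 1080 med 1.88 C (np.float64(7.2), np.float64(120.4)) A (np.float64(14.3), np.float64(138.5)) bead (np.float64(-12.1), np.float64(82.9)) divfront (np.float64(-48.3), np.float64(183.3)) press (np.float64(-40.8), np.float64(178.4))
i4
wrist tilt 23.5 org [-55.5  80.3] n 36639 med 0.9 C (np.float64(9.8), np.float64(115.2)) A (np.float64(13.7), np.float64(134.3)) bead (np.float64(-2.8), np.float64(74.9)) divfront (np.float64(-55.8), np.float64(167.7)) press (np.float64(-47.5), np.float64(164.1))
side tilt 22.9 org [-55.7  81.4] n 1205 med 2.1 C (np.float64(9.2), np.float64(117.0)) A (np.float64(12.9), np.float64(136.0)) bead (np.float64(-3.0), np.float64(76.5)) divfront (np.float64(-56.8), np.float64(168.8)) press (np.float64(-48.5), np.float64(165.3))
i5
wrist tilt 17.6 org [-53.   73.6] n 38123 med 1.57 C (np.float64(8.4), np.float64(115.0)) A (np.float64(10.3), np.float64(134.3)) bead (np.float64(-0.0), np.float64(73.6)) divfront (np.float64(-62.2), np.float64(160.5)) press (np.float64(-53.6), np.float64(157.7))
side tilt 16.9 org [-53.4  74.6] n 1231 med 2.13 C (np.float64(7.5), np.float64(116.8)) A (np.float64(9.2), np.float64(136.1)) bead (np.float64(-0.4), np.float64(75.3)) divfront (np.float64(-63.6), np.float64(161.4)) press (np.float64(-55.0), np.float64(158.7))
```

Emit:
jog_arm(motion=[[1,[0,0,-0.004],0],[1,[0,0,-0.008],0],[0.3,[0,0,-0.008],0],[0.1,[0,0,-0.008],0],[0.1,[0,0,-0.008],0]])

```text
clock: 12.32
tool_pos: [521.9, -186.6, 120.1]
ee_rot: [-2.403, -2.023, 0.0]
wrist_force: [0.5, -0.0, 1.0]
finger_gap: 38.5
gripper_force: 0.0
```

```bash
python3 - <<'E'
from h import *
pose(sect("j1"),th0=16)
E
```

```text
TCP -49.7 -0.7 120.1 t 12.3167 F panel -0.0 1.0
wrist tilt 13.8 org [-54.5  69.9] n 43621 med 1.27 C (np.float64(4.0), np.float64(115.2)) A (np.float64(4.6), np.float64(134.6)) bead (np.float64(-1.6), np.float64(73.4)) divfront (np.float64(-69.4), np.float64(155.9)) press (np.float64(-60.7), np.float64(153.8))
side tilt 13.2 org [-54.8  70.4] n 1320 med 2.57 C (np.float64(3.3), np.float64(116.4)) A (np.float64(3.7), np.float64(135.8)) bead (np.float64(-1.9), np.float64(74.5)) divfront (np.float64(-70.6), np.float64(156.3)) press (np.float64(-61.8), np.float64(154.3))
```

Emit:
jog_arm(motion=[[0.1,[0,0,-0.04],0],[0.1,[0,0,-0.12],0],[0.1,[0,0,-0.2],0],[0.1,[0,0,-0.267],0],[0.1,[0,0,-0.267],0]])

```text
clock: 12.83
tool_pos: [524.7, -188.0, 207.0]
ee_rot: [2.397, 2.017, 0.006]
wrist_force: [0.5, -1.0, 0.9]
finger_gap: 38.6
gripper_force: 0.0
```

Emit:
jog_arm(motion=[[1,[0.01,0.002,0],0],[1,[0.021,0.002,0],0],[1,[0.021,0.002,0],0],[1,[0.021,0.002,0],0],[1,[0.021,0.002,0],0]])

```text
clock: 13.25
tool_pos: [523.1, -180.3, 199.3]
ee_rot: [-2.402, -2.022, 0.002]
wrist_force: [-0.1, 0.3, -0.7]
finger_gap: 0.1
gripper_force: 0.0
```

```bash
python3 - <<'E'
from h import *
o=sect("j2"); pose(o,th0=15)
w=o["wrist"]; k=w[(w[:,0]<-38)&(w[:,0]>-75)&(w[:,2]>143)&(w[:,2]<160)]; print("divider y",np.percentile(k[:,1],[2,50,98]).round(1),len(k),"top z by x",[(x,np.percentile(k[abs(k[:,0]-x)<2,2],90).round(1)) for x in (-68,-64,-60,-55,-50,-45) if (abs(k[:,0]-x)<2).sum()>5])
E
```

```text
TCP -56.1 -0.5 199.3 t 13.25 F panel -0.3 -0.7
wrist tilt 13.5 org [-54.6  70.1] n 14039 med 0.54 C (np.float64(3.7), np.float64(115.8)) A (np.float64(4.2), np.float64(135.2)) bead (np.float64(-1.7), np.float64(73.9)) divfront (np.float64(-70.0), np.float64(156.1)) press (np.float64(-61.2), np.float64(154.0))
side tilt 11.4 org [-53.9  71.1] n 1241 med 1.79 C (np.float64(2.7), np.float64(118.9)) A (np.float64(2.5), np.float64(138.3)) bead (np.float64(-1.2), np.float64(76.8)) divfront (np.float64(-72.4), np.float64(156.5)) press (np.float64(-63.6), np.float64(154.7))
divider y [-7.6 -0.9  5.9] 988 top z by x [(-68, np.float64(155.9)), (-64, np.float64(155.1)), (-60, np.float64(154.3)), (-55, np.float64(152.9)), (-50, np.float64(151.7)), (-45, np.float64(150.6))]
```

Emit:
jog_arm(motion=[[1,[0,0,0.04],0],[1,[0,0,0.08],0],[1,[0,0,0.11],0],[1,[0,0,0.13],0],[1,[0,0,0.14],0]])

```text
clock: 13.77
tool_pos: [522.7, -180.2, 156.2]
ee_rot: [-2.401, -2.021, 0.002]
wrist_force: [-0.2, 0.3, -0.2]
finger_gap: 0.3
gripper_force: 0.0
```

Emit:
jog_arm(motion=[[1,[0,0,0.005],0],[1,[0,0,0.01],0],[1,[0,0,0.015],0],[1,[0,0,0.02],0],[1,[0,0,0.025],0]])

```text
clock: 14.18
tool_pos: [524.5, -180.4, 153.3]
ee_rot: [2.403, 2.022, 0.003]
wrist_force: [-3.9, 4.1, 11.6]
finger_gap: 0.0
gripper_force: 5.5
```

Emit:
jog_arm(motion=[[1,[0,0,0.004],0],[1,[0,0,0.008],0],[1,[0,0,0.012],0],[1,[0,0,0.016],0],[1,[0,0,0.02],0]])

```text
clock: 14.6
tool_pos: [525.4, -180.5, 148.9]
ee_rot: [2.401, 2.021, 0.005]
wrist_force: [-1.2, 3.9, 8.3]
finger_gap: 0.0
gripper_force: 4.1
```

Emit:
jog_arm(motion=[[1,[0,0,0.004],0],[1,[0,0,0.008],0],[1,[0,0,0.012],0],[1,[0,0,0.016],0],[1,[0,0,0.018],0]])

```text
clock: 15.02
tool_pos: [523.3, -180.6, 139.1]
ee_rot: [-2.403, -2.022, 0.001]
wrist_force: [0.3, 0.8, -0.2]
finger_gap: -0.1
gripper_force: 0.0
```

```bash
python3 - <<'E'
from h import *
pose(sect("k1"),th0=4)
E
```

```text
TCP -55.8 -0.3 139.1 t 15.0167 F panel -0.9 -0.2
wrist tilt -0.8 org [-37.5  57.1] n 18437 med 0.83 C (np.float64(7.7), np.float64(115.7)) A (np.float64(3.5), np.float64(134.7)) bead (np.float64(12.8), np.float64(73.8)) divfront (np.float64(-73.6), np.float64(136.6)) press (np.float64(-64.6), np.float64(136.7))
side tilt -1.5 org [-37.6  57.9] n 1210 med 1.72 C (np.float64(6.9), np.float64(117.1)) A (np.float64(2.4), np.float64(136.0)) bead (np.float64(12.5), np.float64(75.2)) divfront (np.float64(-74.7), np.float64(137.0)) press (np.float64(-65.7), np.float64(137.2))
```

Emit:
jog_arm(motion=[[1,[0,0,-0.04],0],[1,[0,0,-0.12],0],[1,[0,0,-0.2],0],[1,[0,0,-0.25],0],[1,[0,0,-0.25],0]])

```text
clock: 15.53
tool_pos: [526.0, -181.8, 220.4]
ee_rot: [2.398, 2.018, 0.006]
wrist_force: [0.8, 0.4, 0.7]
finger_gap: 0.2
gripper_force: 0.0
```

Emit:
jog_arm(motion=[[1,[0.1,0,0],0],[1,[0.2,0,0],0],[1,[0.2,0,0],0],[1,[0.2,0,0],0],[1,[0.2,0,0],0]])

```text
clock: 15.95
tool_pos: [533.6, -121.6, 214.1]
ee_rot: [-2.403, -2.023, 0.001]
wrist_force: [0.7, -0.6, -0.1]
finger_gap: 0.3
gripper_force: 0.0
```

```bash
python3 - <<'E'
from h import *
o=sect("z"); pose(o,th0=0)
for t in ("mug","tumbler","bamboo_box","kettle","caddy"):
    r=ctrl.spot_in("side",t); print(t,[(np.round(x["extent"]).tolist(),round(x["confidence"],2)) for x in r[:2]])
E
```

```text
TCP -115.7 0.0 214.1 t 15.95 F panel 0.4 -0.1
wrist tilt -1.1 org [-37.2  57. ] n 3761 med 0.39 C (np.float64(7.6), np.float64(115.9)) A (np.float64(3.3), np.float64(134.8)) bead (np.float64(13.0), np.float64(74.0)) divfront (np.float64(-73.8), np.float64(136.3)) press (np.float64(-64.8), np.float64(136.5))
side tilt -2.3 org [-37.2  57.8] n 1241 med 1.6 C (np.float64(6.4), np.float64(117.5)) A (np.float64(1.7), np.float64(136.4)) bead (np.float64(12.6), np.float64(75.7)) divfront (np.float64(-75.4), np.float64(136.3)) press (np.float64(-66.4), np.float64(136.7))
mug [([134.0, 214.0, 172.0, 260.0], 0.79)]
tumbler [([169.0, 178.0, 195.0, 227.0], 0.76)]
bamboo_box [([145.0, 341.0, 216.0, 384.0], 0.61)]
kettle [([292.0, 108.0, 347.0, 169.0], 0.82)]
caddy [([262.0, 264.0, 318.0, 323.0], 0.8), ([273.0, 164.0, 316.0, 211.0], 0.73)]
```

The caddy is home at x=-37.2 and z=57, level within the measurement error. The bystanders have not moved.

```bash
python3 -c "
from plant import ctrl
print(ctrl.close_job())"
```

```text
the job is handed in; nothing more can be done
None
```

The grey caddy is hooked on the panel, hung leaning on the catch, then pressed home: last measured level to about 1–2°, about 1 mm from its home position and centred on the panel. The mug, tumbler, bamboo box and kettle were not moved, and I handed the job in at about 16–17 s of the 45 s.

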